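# Pin the handcart wheel on its stub axle

## Task

The handcart wheel on the red patterned rug has lost its lock: take the yellow-handled linch pin lying beside it, push it fully home through the cross hole near the top of the axle, then swing its sprung wire loop over the axle's end until it snaps shut on the far side. Do it by feel: never force the pin, loop or axle, leave the other goods where they are, and let go at the end.

Things in the scene. Friction and masses are not known exactly. Their poses are not given: they have to be found in the camera images.
- axle_unit: Handcart stub axle, fixed, axle upright. Origin on the axle's centre line at table height; z up. Grey flange 110 x 110 x 8 mm, clamp sleeve dia 46 to 19 mm high. Red wheel (dia 198, black tyre 36 thick), hub (dia 50), brass washer (dia 42) and bare axle end (dia 25) are one rigid piece, clamped firmly at an UNKNOWN height: 0 to 16 mm above its lowest position, not reported
- hole_low (a point): Where the cross hole's centre would be with the axle clamped at its lowest: on the axle's centre line, 77 mm above the table. The true centre is straight above, by 0 to 16 mm: find it by gentle touch or by eye. x runs along the hole. Hole 11 x 11 mm, open at both sides, 25 mm long, no countersink, centre always 14 mm below the axle's flat end and 8 mm above the washer's top
- end_low (a point): Where the centre of the axle's flat end face would be at the lowest clamping: 91 mm above the table (truly 91 to 107 mm; touching it tells the height). A dark paint line across the face shows the hole's direction. At the lowest the washer's top is at 69 mm and the tyre's upper face at 60 mm; all these shift up together with the hole
- pin: Steel linch pin, about 0.1 kg, lying flat, loop standing up. Origin on the shank's axis at the shoulder, 5 mm above the table as it lies; x along the shank to the tip, z up. Shank dia 10 mm from x = 0 to 44, then tapering to a flat 8.4 mm wide nose at x = 50. Behind the shoulder a steel block x -12 to 0, 18 mm wide, z -5 to +10. Home: the shoulder touches the axle's side
- pin_grip (a point): Middle of the pin's yellow plastic grip, at x = -27, z = +6 mm of the pin: the place to hold it, fingers closing along the pin's y. The grip spans x -42 to -12, z -5 to +15 mm and is 15 mm wide
- pin_seat (a point): Point on the shank's axis 12.5 mm ahead of the shoulder; it lies on the axle's centre line when the pin is home
- loop (a joint): Angle of the wire loop, rad: 0 standing open (83 degrees up from the shank, as it starts), 1.40 shut (3 degrees up, bow on top of the shank). An over-centre spring pushes it back open below 0.80 and snaps it shut above 0.80; leaving the open stop takes about 4 N at the bow, pushed towards the tip side
- loop_hinge (a point): Loop hinge at x = -6, z = +6 mm of the pin; its axis runs along the pin's y. Loop: 4 mm wire, 38 mm wide outside, 30 mm inside, bow 42 mm from the hinge. Shut, it lies round the axle with its bow 11 mm beyond the axle's far side. Follow the bow's arc when pushing it: a level push alone rubs and jams
- loop_bow (a point): Middle of the loop's bow, a 5 mm thick bar 16 mm long along the pin's y. With the loop open it stands 48 mm above the shank's axis, above x = -1 mm of the pin
- remote: Black remote control, 46 x 175 x 22 mm, bystander; origin under its centre
- mug: Green mug, 76 mm diameter, 75 mm high, bystander; origin under its centre
- clock: Round brass clock lying on its back, 84 mm diameter, 30 mm high, bystander; origin under its centre
Things that resemble listed ones, but are neither listed nor needed, are in the scene too. What is shaped like the pin but green is not meant.

How it is judged (in metres and radians):
On the way, in this order (a step that is already met when the one before it is completed fails the run):
1. the pin is pushed home through the axle's cross hole, its loop still open (horizontal distance between pin_seat and hole_low below 0.004 m and angle between the x axis of pin and the x axis of hole_low, either way round below 0.12 rad and z of pin_seat in the frame of hole_low between -0.0015 and 0.0175 m and value of joint loop below 0.5 rad), for 0.2 s.
2. the loop is swung over the axle's end and snapped shut (value of joint loop above 1.3 rad), for 0.2 s.
At the end, for the whole second after the job is handed in: Pin through the hole and home (its point 12.5 mm ahead of the shoulder within 4 mm of the axle's centre line seen from above and -1.5 to 17.5 mm above hole_low, shank within 0.12 rad of the hole's direction) and at rest; loop shut round the axle end (over 1.3 of 1.40 rad) (horizontal distance between pin_seat and hole_low below 0.004 m and angle between the x axis of pin and the x axis of hole_low, either way round below 0.12 rad and z of pin_seat in the frame of hole_low between -0.0015 and 0.0175 m and value of joint loop above 1.3 rad and linear speed of pin below 0.02 m/s); the robot touches nothing.
It fails at once if the pin or its loop is pressed on the axle or wheel with more than 25 N (contact force between pin and axle_unit above 25 N).
It fails at once if the robot presses on the axle, wheel or flange with more than 40 N (contact force between any of the arm, the fingers and axle_unit above 40 N).
It fails at once if the remote control, mug or clock is moved by more than 20 mm (distance of any of remote, mug, clock from where it was at the start of the episode above 0.02 m).
It also fails if it takes over 61 s, if anything falls off the work surface, if the arm or the gripper's body presses on something with over 40 N, if the wrist force passes 120 N, or if a joint passes its speed limit or range.

## Robot

A 6-joint arm with a two-finger parallel gripper is mounted at the origin on the work surface. World frame = base frame: x ahead of the robot, y to its left, z up, the work surface at z = 0. Lengths are in m, angles in degrees, forces in N, time in s.
With the tool pointing down it reaches from about 0.3 to 0.825 m from the base axis. Payload 5.4 kg.
Tool frame: the origin (TCP) lies where the fingers leave the gripper's body, on its centre line; the fingertips stand 88 mm ahead of it and the grasp point (between the pads) lies 69 mm ahead of it; z points along the fingers, y is the line along which they close (so a half turn about z gives the same grasp; the last joint's range is limited). The gripper opens to 92 mm and grips with 3 to 60 N. Pads are 20 mm wide; open, the fingers measure 128 mm over their backs; the gripper's body (75 mm by 189 mm) begins 69 mm behind the grasp point.
Start: joints at [60.098, 9.076, 91.501, -0, 79.423, -12.038], TCP at [0.176, 0.547, 0.303] pointing down, gripper open.
Joint ranges: [-166.64, 166.64], [-54.1, 131.32], [10.49, 154.53], [-73.88, 253.88], [9.74, 151.15], [-171.62, 171.62]. Speed limits (degrees/s): [147.25, 147.25, 180, 180, 180, 180].

## Interface

Orientations are given as [roll, pitch, yaw] about the fixed x, y, z axes, in that order (R = Rz(yaw) Ry(pitch) Rx(roll)).
In Python, from plant import manip gives the robot as it stands.
- The arm moves only by the shell command python3 -m creep 'ROWS' [OPENING] [FORCE]. ROWS is JSON, a list of rows, each a list of 4 numbers: the shift along the tool's x, y, z in m, then the turn about the tool's z in rad. A call has 1 to 10 rows; each row is the pose to reach, as a shift and turn from the pose commanded when the call began, along the tool's axes at that moment; what a row does not reach only later rows make up. A row lasts 1/10 s, in which the tool goes at most 50 mm and 8.59 degrees, less where a joint would pass 70% of its speed; a pose out of reach is approached as far as the arm can. A call with a gripper value outside its range is refused whole. OPENING is the gripper command: -1 is shut, 1 is fully open, values between are in proportion, set as the call begins (- or left out, the last holds). The fingers move at their own pace and stop on an object; FORCE is the grip in N (left out, the last holds). Time passes only in rows, so rows that repeat a pose let the fingers close. It gives the time, the measured TCP pose, the force, the opening and the grip force at its end, in the units of the state.
- manip.read_state(): the state, without advancing time (a new reading comes with each control period).
- manip.get_image(name): name is "scene" or "side" or "wrist"; returns (picture, depth): 480x640x3 uint8, red, green, blue; 480x640 float32, m along the optical axis (not along the pixel's ray), 0 where there is no reading.
- manip.get_calibration(name): a dict with "K" (3x3 intrinsics, pixels), "dist" ([k1, k2, p1, p2, k3] as OpenCV has them; the pictures are not rectified), "position" and "orientation" of the camera in the world. Camera axes: x right, y up, looking along -z (the intrinsics and any distortion apply to the point x, -y, -z); pixel columns grow to the right and rows downward; lengths in m; the calibration is good to about 2 mm. A picture is of the moment at which its call begins: read the wrist's pose just before it. get_calibration takes no time and is no camera call; for the wrist camera it gives the pose at the moment of the call.
- manip.close_job(): hands the job in; it is judged then, once.
Trained networks look in the newest picture that a camera, given by its name, has taken for a name from the list of things; names that differ only in an ending like _2 or _b are one class to them, and where a whole thing is asked for, a point or a joint stands for the part that bears it (a point fixed in the world has none). Each returns a list of dicts, best first, with "confidence" (0 to 1); they miss things now and then, are a little off and sometimes report something else, mostly with a low value. They report only what shows in the picture. A call takes as long as a camera call. They do not tell look-alikes from the thing itself.
- manip.outline_of(query, camera): "mask" (480x640 bool, what is visible of it) and "position" ([column, row] in pixels, amid what is visible of it).
The state is a dict: "time_s": time; "joint_pos": joint angles; "joint_vel": joint speeds; "joint_torque": joint torques, N m; "tool_pos": TCP position; "orientation": TCP orientation; "contact_force": force on the tool from outside, world axes, zero at the start; "moment": the same for the moment, N m; "gripper_width": finger opening in m; "grip_force": force on a finger pad.
Only numpy, scipy, OpenCV 4.12 (cv2) and the standard library are available. Lean on these libraries where they do the work, as an engineer would, in place of code of your own. Each camera call takes 0.05 s, during which the arm holds its last target. There are 200 camera calls.

## Working session

There is one attempt and no reset: what is moved stays moved. The work goes in short steps, Python scripts to look and compute and a shell command to move; the robot and the scene stay as the last step left them, time stands still between calls to the robot, and variables do not carry over. Pictures are saved under pics/ and viewed, at most 11 in all, crops included, and the job is handed in when it is done.

```bash
ls; mkdir -p pics; cat > h.py <<'E'
import numpy as np, cv2
from scipy.spatial.transform import Rotation as R
from plant import manip
def cal(n):
    c=manip.get_calibration(n); K=np.array(c["K"],float); d=np.array(c["dist"],float); p=np.array(c["position"],float)
    o=c["orientation"]; o=np.array(o,float)
    M=o if o.shape==(3,3) else R.from_euler('xyz',o,degrees=True).as_matrix()
    return K,d,p,M
def ray(n,uv):
    K,d,p,M=cal(n); q=cv2.undistortPoints(np.array(uv,float).reshape(-1,1,2),K,d).reshape(-1,2)
    return p,(M@np.c_[q[:,0],-q[:,1],-np.ones(len(q))].T).T
def at_z(n,uv,z):
    p,v=ray(n,uv); return p+v*((z-p[2])/v[:,2])[:,None]
def at_d(n,uv,dep):
    p,v=ray(n,uv); return p+v*np.asarray(dep)[:,None]
def proj(n,X):
    K,d,p,M=cal(n); c=(np.atleast_2d(X)-p)@M; c=c*[1,-1,-1]
    return cv2.projectPoints(c,np.zeros(3),np.zeros(3),K,d)[0].reshape(-1,2)
def snap(n,f):
    im,d=manip.get_image(n); cv2.imwrite(f'pics/{f}.png',im[:,:,::-1]); np.save(f'pics/{f}.npy',d); return im,d
E
python3 - <<'E'
from h import *
print(manip.get_calibration("scene"))
a,_=snap("scene","scene0"); b,_=snap("side","side0")
for n in("scene","side"):
  for q in("axle_unit","pin","pin_grip","loop_bow","remote","mug","clock"):
    for r in manip.outline_of(q,n)[:4]: print(n,q,round(r["confidence"],2),np.round(r["position"]),r["mask"].sum())
E
```

```text
pics
{'K': array([[486.15521948,   0.        , 331.58197167],
       [  0.        , 486.15521948, 232.81525506],
       [  0.        ,   0.        ,   1.        ]]), 'dist': array([-0.02835696,  0.        ,  0.        ,  0.        ,  0.        ]), 'position': array([0.79395135, 0.41352949, 0.90040805]), 'orientation': array([ 31.19903307,   0.25179949, 149.78285478])}
scene axle_unit 0.95 [275. 210.] 6615
scene pin 0.92 [351. 280.] 349
scene pin 0.88 [450. 291.] 354
scene pin 0.67 [401. 254.] 245
scene pin 0.65 [397. 307.] 436
scene pin_grip 0.84 [401. 309.] 395
scene pin_grip 0.76 [355. 279.] 304
scene pin_grip 0.58 [450. 287.] 461
scene pin_grip 0.55 [400. 250.] 417
scene loop_bow 0.66 [353. 272.] 42
scene loop_bow 0.64 [399. 301.] 84
scene loop_bow 0.42 [456. 279.] 86
scene loop_bow 0.39 [400. 242.] 83
scene remote 0.6 [306. 385.] 2525
scene mug 0.81 [263. 123.] 1438
scene mug 0.31 [274. 209.] 6604
scene clock 0.88 [453. 400.] 2002
side axle_unit 0.82 [375. 291.] 7908
side pin 0.91 [306. 246.] 302
side pin 0.86 [248. 256.] 210
side pin 0.71 [221. 226.] 367
side pin 0.54 [269. 217.] 326
side pin_grip 0.89 [222. 223.] 307
side pin_grip 0.82 [303. 245.] 345
side pin_grip 0.77 [271. 220.] 361
side pin_grip 0.74 [250. 253.] 327
side loop_bow 0.48 [243. 242.] 93
side loop_bow 0.43 [312. 230.] 80
side loop_bow 0.39 [215. 211.] 27
side mug 0.9 [382. 415.] 3666
side mug 0.43 [375. 291.] 8065
side clock 0.83 [261. 172.] 768
```

View pics/scene0.png

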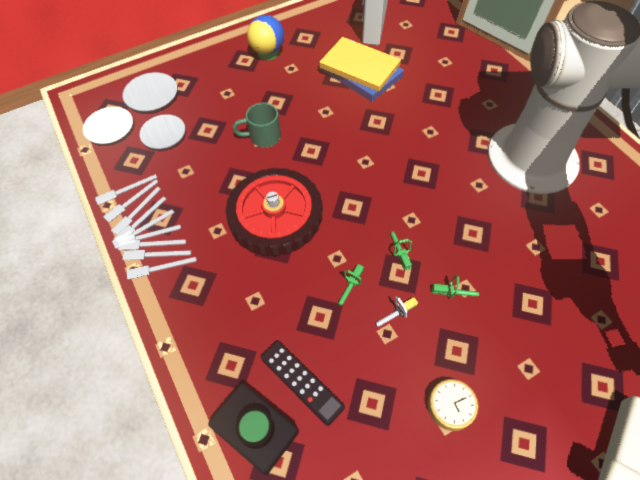

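```bash
python3 - <<'E'
import cv2
a=cv2.imread('pics/scene0.png')[215:340,310:490]
cv2.imwrite('pics/crop0.png',cv2.resize(a,None,fx=4,fy=4,interpolation=cv2.INTER_CUBIC))
E
```

```text
(no output)
```

View pics/crop0.png

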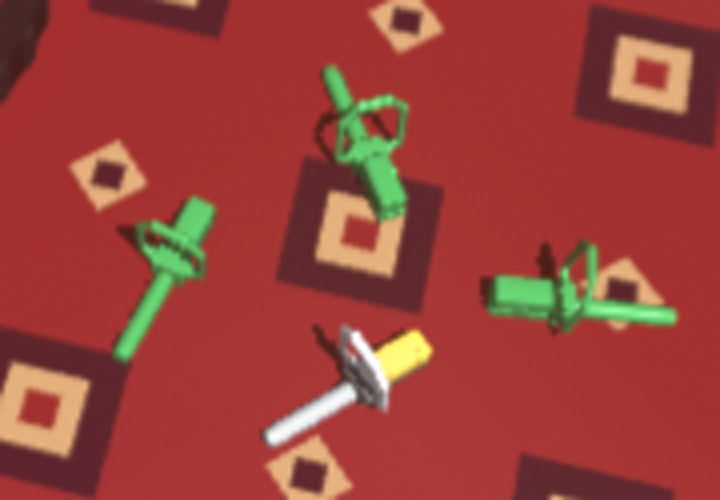

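The targets are clear: the yellow-handled pin is at (397,311), and the green look-alikes at (351,283), (401,250) and (455,290) are rejected. The axle end is at about (272,197).

```bash
python3 - <<'E'
from h import *
tip=at_z("scene",[[377,324.5]],.005)[0]; g=at_z("scene",[[416,300]],.012)[0]
print("tip",tip,"gripend",g,"len",np.linalg.norm((tip-g)[:2]),"yaw",np.degrees(np.arctan2(*(tip-g)[1::-1])))
u=(tip-g)[:2]/np.linalg.norm((tip-g)[:2]); print("origin",tip[:2]-.05*u,"grip",tip[:2]-.077*u)
d=np.load('pics/scene0.npy')
for uv in([272,197],[262,198],[283,198]):
  print(uv,at_d("scene",[uv],[d[uv[1],uv[0]]])[0])
print(at_z("scene",[[272,197]],.1))
s=manip.read_state();print(s)
print(manip.get_calibration("wrist"));print(manip.get_calibration("side"))
a=cv2.imread('pics/scene0.png')[165:255,220:330]; b=cv2.imread('pics/side0.png')[200:330,190:450]
cv2.imwrite('pics/c1.png',np.vstack([cv2.resize(a,(366,300),interpolation=2),]))
b=cv2.resize(b,(600,300),interpolation=2)
o=np.zeros((600,800,3),np.uint8);o[:300,:366]=cv2.resize(a,(366,300),interpolation=2);o[300:,:600]=b
cv2.imwrite('pics/c1.png',o)
E
```

```text
tip [0.55298369 0.16649552 0.005     ] gripend [0.46085904 0.16469346 0.012     ] len 0.09214228122018601 yaw 1.120626589081918
origin [0.50299326 0.16551766] grip [0.47599842 0.16498961]
[272, 197] [ 0.61386784 -0.14197206  0.09839715]
[262, 198] [ 0.62392327 -0.17961972  0.05624482]
[283, 198] [ 0.59036592 -0.14337662  0.07638161]
[[ 0.61422775 -0.14086187  0.1       ]]
{'time_s': 0.8, 'joint_pos': array([ 6.00973016e+01,  9.07359540e+00,  9.14994537e+01, -1.05333804e-04,
        7.94265414e+01, -1.20397816e+01]), 'joint_vel': array([-0.02777328,  0.01881132,  0.07154879, -0.02491744,  0.09669364,
        0.02981101]), 'joint_torque': array([-2.36239794e-04, -3.85556817e+01, -3.22345984e+01,  6.99686911e-02,
        3.08531115e-02, -4.51273536e-05]), 'tool_pos': array([0.17640658, 0.54725395, 0.30273801]), 'orientation': array([1.79999621e+02, 1.86669394e-04, 1.62137103e+02]), 'contact_force': array([ 3.13580942e-04, -3.92398501e-01,  5.63124437e-01]), 'moment': array([-0.00139953,  0.02642812, -0.02277636]), 'grip_force': 0.0, 'gripper_width': 0.09199921839011792}
{'K': array([[398.95977004,   0.        , 318.59355729],
       [  0.        , 398.95977004, 238.7514978 ],
       [  0.        ,   0.        ,   1.        ]]), 'dist': array([-0.05986568,  0.        ,  0.        ,  0.        ,  0.        ]), 'position': array([0.09662867, 0.57367743, 0.38530166]), 'orientation': array([-1.74493477e+01,  3.09070973e-02,  7.21700401e+01])}
{'K': array([[568.94846659,   0.        , 319.51836913],
       [  0.        , 568.94846659, 237.50694097],
       [  0.        ,   0.        ,   1.        ]]), 'dist': array([0.04104728, 0.        , 0.        , 0.        , 0.        ]), 'position': array([ 0.27549561, -0.8253485 ,  0.76140033]), 'orientation': array([ 51.82067139,  -0.64929017, -18.2424609 ])}
```

View pics/c1.png

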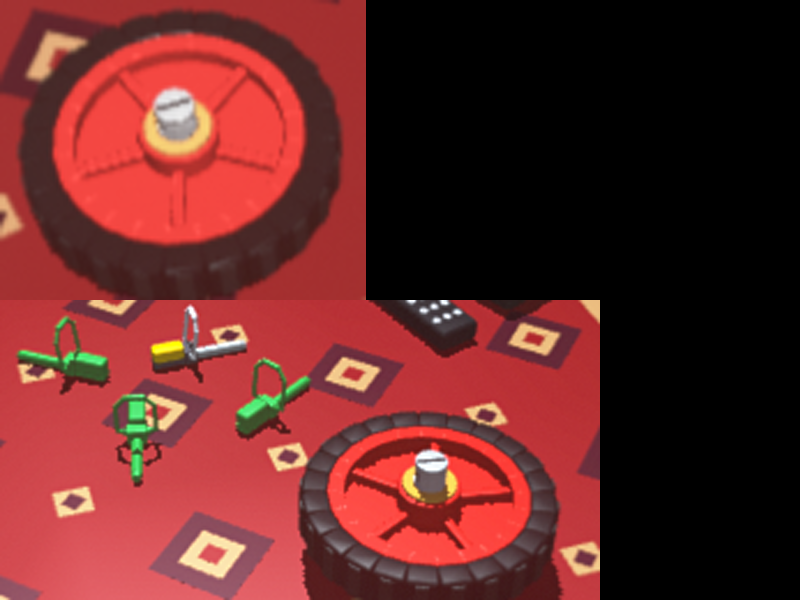

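```bash
python3 - <<'E'
from h import *
k=110/366
P=at_z("scene",[[220+155*k,165+112*k],[220+192*k,165+100*k]],.0985);v=P[1]-P[0];print(P,np.degrees(np.arctan2(v[1],v[0])))
# side: crop scale 600/260
P=at_z("side",[[190+418*260/600,200+162*130/300],[190+447*260/600,200+159*130/300]],.0985);v=P[1]-P[0];print(P.mean(0),np.degrees(np.arctan2(v[1],v[0])))
# pin in side
s=260/600
P=at_z("side",[[190+152*s,200+(352-300)*s],[190+246*s,200+(346-300)*s]],.005);print(P)
E
```

```text
[[ 0.62516113 -0.14376552  0.0985    ]
 [ 0.60174854 -0.14036304  0.0985    ]] 171.73126029921679
[ 0.61529499 -0.14423866  0.0985    ] -8.728131405459003
[[0.4667881  0.17896419 0.005     ]
 [0.55576059 0.16135641 0.005     ]]
```

```bash
python3 -m creep '[[-0.04,-0.027,0,0.14],[-0.08,-0.054,0,0.28],[-0.12,-0.081,0.01,0.42],[-0.16,-0.108,0.015,0.56],[-0.2,-0.135,0.02,0.7],[-0.24,-0.162,0.03,0.84],[-0.28,-0.189,0.04,0.98],[-0.32,-0.216,0.05,1.12],[-0.36,-0.243,0.053,1.26],[-0.4027,-0.2716,0.053,1.4]]' 0 15
python3 -m creep '[[0,0,0,0.14],[0,0,0,0.28],[0,0,0,0.42],[0,0,0,0.56],[0,0,0,0.7],[0,0,0,0.84],[0,0,0,0.98],[0,0,0,1.12],[0,0,0,1.26],[0,0,0,1.41]]'
python3 - <<'E'
from h import *
s=manip.read_state();print(s["joint_pos"],s["tool_pos"],s["orientation"])
snap("wrist","w1")
E
```

```text
time_s: 1.8
tool_pos: [0.476, 0.1646, 0.2492]
orientation: [-180.0, -0.0, 81.6]
contact_force: [0.4, 1.0, 0.1]
gripper_width: 0.046
grip_force: 0.0
time_s: 2.8
tool_pos: [0.4755, 0.1663, 0.2498]
orientation: [-180.0, -0.0, 0.8]
contact_force: [-0.1, -0.1, -0.4]
gripper_width: 0.0462
grip_force: 0.0
[5.51019339e+00 1.16387064e+00 1.06126929e+02 1.69107982e-03
 7.26971826e+01 9.47160646e+01] [0.47554249 0.16633816 0.24979487] [-1.79997403e+02 -1.18445150e-02  7.93625742e-01]
```

View pics/w1.png

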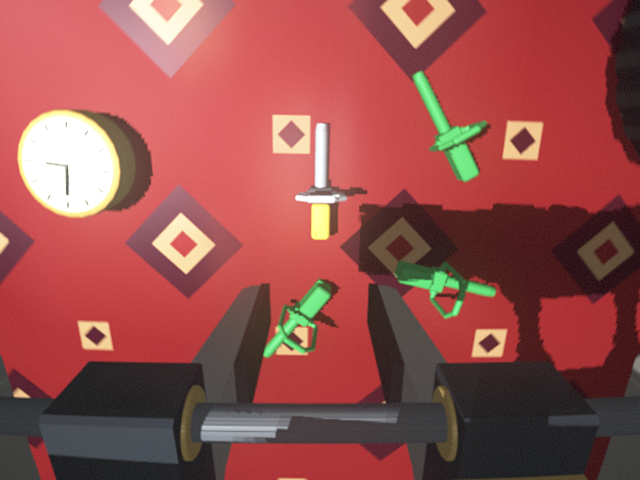

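The wrist picture shows the yellow pin at (321,180), with its tip at (322,124) and grip end at (320,240), and three green pins around it.

```bash
python3 - <<'E'
from h import *
im=cv2.imread('pics/w1.png'); h=cv2.cvtColor(im,cv2.COLOR_BGR2HSV)
m=((h[:,:,0]>22)&(h[:,:,0]<34)&(h[:,:,1]>150)&(h[:,:,2]>120)); m[:, :290]=0;m[:,350:]=0;m[:190]=0;m[260:]=0
v,u=np.nonzero(m);print(u.min(),u.max(),v.min(),v.max(),len(u))
top=at_z("wrist",[[u.mean(),v.min()],[u.mean(),v.max()]],.02);print(top)
print(at_z("wrist",[[322,123.5],[321,188],[u.mean(),v.mean()]],.008))
print(proj("wrist",[[.476,.165,.0],[.476,.165,.02]]), cal("wrist")[2])
d=np.load('pics/w1.npy');print([d[int(y),321] for y in(140,160,200,220,235)])
print(at_d("wrist",[[321,160],[321,220],[321,235]],[d[160,321],d[220,321],d[235,321]]))
E
```

```text
328 328 222 236 13
[[0.478449   0.15870605 0.02      ]
 [0.4666037  0.15852154 0.02      ]]
[[0.55521506 0.16429881 0.008     ]
 [0.50404233 0.16455797 0.008     ]
 [0.46900837 0.15827684 0.008     ]]
[[320.08446603 218.71122737]
 [320.19695423 224.8556513 ]] [0.56144443 0.16734776 0.33238788]
[np.float32(0.31300786), np.float32(0.3177734), np.float32(0.2802604), np.float32(0.3223866), np.float32(0.32639688)]
[[0.52702322 0.16481043 0.01029249]
 [0.48009228 0.16439146 0.0200745 ]
 [0.46736183 0.1642574  0.01983846]]
```

```bash
python3 -m creep '[[0.001,0.002,0.04,0],[0.001,0.002,0.08,0],[0.001,0.002,0.115,0],[0.001,0.002,0.135,0],[0.001,0.002,0.15,0],[0.001,0.002,0.155,0],[0.001,0.002,0.1575,0],[0.001,0.002,0.1585,0],[0.001,0.002,0.1590,0],[0.001,0.002,0.1590,0]]'
python3 -m creep '[[0,0,0,0],[0,0,0,0],[0,0,0,0],[0,0,0,0],[0,0,0,0],[0,0,0,0],[0,0,0,0]]' -1 40
```

```text
time_s: 3.85
tool_pos: [0.4771, 0.1644, 0.0914]
orientation: [-180.0, -0.1, 1.2]
contact_force: [0.1, 0.1, 0.9]
gripper_width: 0.0457
grip_force: 0.0
time_s: 4.55
tool_pos: [0.4766, 0.1643, 0.0907]
orientation: [-180.0, 0.0, 1.1]
contact_force: [-0.2, 0.1, 0.5]
gripper_width: 0.0146
grip_force: 40.0
```

```bash
python3 -m creep '[[0,0,-0.04,0],[0,0,-0.09,0],[0,0.03,-0.11,0],[0.002,0.08,-0.11,0.05],[0.004,0.13,-0.11,0.1],[0.0065,0.18,-0.11,0.15],[0.0065,0.23,-0.11,0.168],[0.0065,0.27,-0.11,0.168],[0.0065,0.2885,-0.11,0.168],[0.0065,0.2885,-0.11,0.168]]'
python3 -m creep '[[0,0,0,0],[0,0,0,0],[0,0,0,0]]'
python3 - <<'E'
from h import *
snap("wrist","w2")
E
```

```text
time_s: 5.55
tool_pos: [0.4885, -0.1263, 0.2005]
orientation: [180.0, 0.0, -8.7]
contact_force: [0.2, -0.4, -2.1]
gripper_width: 0.0146
grip_force: 40.0
time_s: 5.85
tool_pos: [0.4887, -0.1227, 0.2005]
orientation: [-180.0, 0.0, -8.4]
contact_force: [0.8, 0.2, -2.6]
gripper_width: 0.0145
grip_force: 40.0
```

View pics/w2.png

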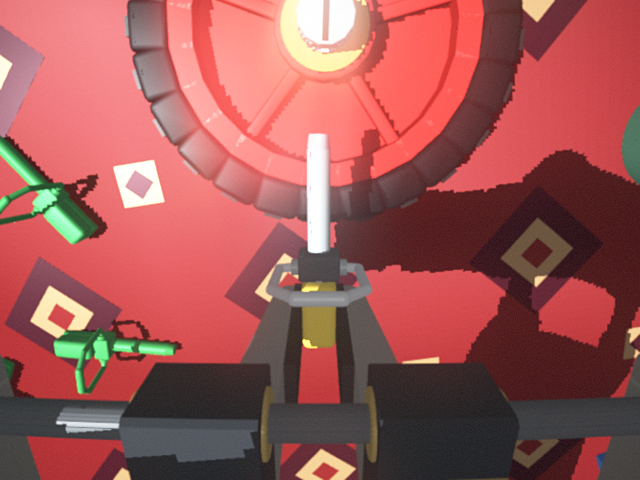

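```bash
python3 - <<'E'
from h import *
im=cv2.imread('pics/w2.png'); g=im.min(2).astype(int); G=cv2.cvtColor(im,cv2.COLOR_BGR2GRAY)
for r in(2,8,15,22,28,34,40,45): print(r,G[r,290:364:2])
s=manip.read_state();p=s["tool_pos"];Rm=R.from_euler('xyz',s["orientation"],degrees=True).as_matrix()
for r in(145,160,180,200,220,240):
  x=np.nonzero(g[r,295:345]>110)[0]+295
  print(r,x.min(),x.max(),((at_z("wrist",[[(x.min()+x.max())/2,r]],.1148)-p)@Rm)[0].round(4))
print("tip",((at_z("wrist",[[318,135.5]],.1148)-p)@Rm).round(4))
E
```

```text
2 [246 247 247 247 249 254 254 254 254 254 254 254 254 254 254 254 255 203
 202 202 253 254 254 254 253 253 253 253 253 253 253 248 195 188 184 173
 240]
8 [246 247 247 251 254 254 254 254 254 254 254 254 254 254 254 254 253 201
 201 200 255 254 253 253 253 253 253 252 252 252 252 253 243 193 183 182
 175]
15 [247 247 247 247 255 255 255 255 254 255 254 254 254 254 254 255 246 200
 200 203 255 254 254 254 254 254 253 253 253 253 253 254 238 190 184 180
 173]
22 [246 247 246 246 254 255 255 255 254 254 254 254 254 254 254 255 237 197
 199 207 255 254 254 254 254 253 253 253 253 253 253 253 203 187 185 177
 171]
28 [246 246 246 246 223 237 255 254 254 254 254 254 254 254 254 255 232 195
 195 218 255 254 253 253 253 253 253 253 253 253 243 195 194 187 182 177
 171]
34 [245 245 245 246 245 228 226 244 255 254 254 254 254 254 254 255 219 194
 192 221 255 253 253 253 253 253 253 254 235 190 195 192 188 187 177 174
 170]
40 [245 245 245 245 244 246 242 207 238 218 218 238 254 255 254 255 232 214
 211 232 254 254 254 252 237 206 193 189 191 194 191 189 184 180 175 172
 170]
45 [244 245 245 244 243 244 244 245 239 210 201 191 190 197 201 195 188 189
 186 189 191 189 182 185 192 192 189 194 195 191 190 188 186 180 174 170
 217]
145 295 344 [ 0.074  -0.      0.0857]
160 295 337 [ 0.0679 -0.0015  0.0857]
180 295 344 [0.0595 0.     0.0857]
200 300 329 [ 0.0509 -0.0021  0.0857]
220 295 329 [ 0.042  -0.0032  0.0857]
240 307 334 [0.0329 0.0005 0.0858]
tip [[ 0.0778 -0.0006  0.0857]]
```

```bash
python3 - <<'E'
from h import *
im=cv2.imread('pics/w2.png'); h=cv2.cvtColor(im,cv2.COLOR_BGR2HSV); d=np.load('pics/w2.npy')
s=manip.read_state();p=s["tool_pos"];Rm=R.from_euler('xyz',s["orientation"],degrees=True).as_matrix()
T=lambda uv,z:((at_z("wrist",[uv],z)-p)@Rm)[0].round(4)
for r in(145,160,180,200,220,240):
  x=np.nonzero(h[r,300:340,1]<70)[0]+300
  print(r,x.min(),x.max(),len(x),T([(x.min()+x.max())/2,r],.1148))
fd=[at_d("wrist",[[u,v]],[d[v,u]])[0].round(4) for u,v in((310,15),(340,15),(316,28),(335,28),(318,200))]
print(fd)
G=cv2.cvtColor(im,cv2.COLOR_BGR2GRAY).astype(float)
for z in(.0985,.1):
  for r in(2,8,15,22,28,34):
    w=np.clip(245-G[r,318:334],0,None); c=(w*np.arange(318,334)).sum()/w.sum(); print(z,r,round(c,2),T([c,r],z))
  print("face",T([297.5,15],z),T([354,15],z),T([325.5,43],z))
E
```

```text
145 307 326 20 [ 0.074  -0.0012  0.0857]
160 307 328 22 [ 0.0679 -0.0008  0.0857]
180 307 329 23 [ 0.0595 -0.0006  0.0857]
200 301 334 34 [ 0.0509 -0.0008  0.0857]
220 306 338 33 [0.042  0.0011 0.0857]
240 307 329 23 [ 0.0329 -0.0006  0.0858]
[array([ 0.6145, -0.1374,  0.0989]), array([ 0.6126, -0.1498,  0.0994]), array([ 0.6088, -0.1391,  0.1008]), array([ 0.6079, -0.147 ,  0.0997]), array([ 0.5403, -0.1298,  0.1206])]
0.0985 2 326.06 [0.1317 0.0027 0.102 ]
0.0985 8 325.91 [0.1294 0.0027 0.102 ]
0.0985 15 325.64 [0.1267 0.0026 0.102 ]
0.0985 22 325.36 [0.124  0.0025 0.102 ]
0.0985 28 325.16 [0.1216 0.0024 0.102 ]
0.0985 34 325.01 [0.1193 0.0023 0.102 ]
face [ 0.1267 -0.0092  0.102 ] [0.1268 0.0145 0.102 ] [0.1157 0.0026 0.102 ]
0.1 2 326.06 [0.1314 0.0027 0.1005]
0.1 8 325.91 [0.1291 0.0026 0.1005]
0.1 15 325.64 [0.1264 0.0025 0.1005]
0.1 22 325.36 [0.1237 0.0024 0.1005]
0.1 28 325.16 [0.1213 0.0024 0.1005]
0.1 34 325.01 [0.119  0.0023 0.1005]
face [ 0.1264 -0.0092  0.1005] [0.1264 0.0143 0.1005] [0.1155 0.0025 0.1005]
```

```bash
python3 -m creep '[[0.03,0.001,0,0.01],[0.06,0.002,0,0.02],[0.09,0.0025,0,0.03],[0.107,0.0028,0,0.03],[0.107,0.0028,0,0.03],[0.107,0.0028,0.004,0.03],[0.107,0.0028,0.006,0.03],[0.107,0.0028,0.006,0.03],[0.107,0.0028,0.006,0.03]]'
python3 -m creep '[[0,0,0.0005,0],[0,0,0.001,0],[0,0,0.001,0]]'
python3 -m creep '[[0,0,0.0005,0],[0,0,0.001,0],[0,0,0.001,0]]'
```

```text
time_s: 6.8
tool_pos: [0.5936, -0.1424, 0.1946]
orientation: [-180.0, 0.0, -10.2]
contact_force: [-0.5, 0.6, -1.8]
gripper_width: 0.0148
grip_force: 40.0
time_s: 7.1
tool_pos: [0.5941, -0.1426, 0.1937]
orientation: [180.0, 0.0, -10.2]
contact_force: [-0.6, 0.2, -1.0]
gripper_width: 0.0148
grip_force: 40.0
time_s: 7.4
tool_pos: [0.5941, -0.1425, 0.1926]
orientation: [-180.0, 0.0, -10.2]
contact_force: [0.2, 0.3, -1.8]
gripper_width: 0.0143
grip_force: 40.0
```

```bash
for i in 1 2; do python3 -m creep '[[0,0,0.0005,0],[0,0,0.0005,0]]' | egrep 'pos|contact'; done; python3 -m creep '[[0,0,0.0003,0],[0,0,0.0003,0]]' | egrep 'pos|contact'
```

```text
tool_pos: [0.5941, -0.1425, 0.1921]
contact_force: [-0.8, -0.1, -0.9]
tool_pos: [0.5941, -0.1426, 0.1916]
contact_force: [0.1, 0.5, -1.7]
tool_pos: [0.5941, -0.1426, 0.1914]
contact_force: [-0.1, -0.1, -1.5]
```

```bash
for i in 1; do python3 -m creep '[[0,0,0.0004,0],[0,0,0.0004,0]]' | egrep 'pos|contact';  python3 -m creep '[[0,0,0.0004,0],[0,0,0.0004,0]]' | egrep 'pos|contact'; python3 -m creep '[[0,0,0.0004,0],[0,0,0.0004,0]]' | egrep 'pos|contact'; done
```

```text
tool_pos: [0.5942, -0.1425, 0.191]
contact_force: [0.1, 0.2, -1.5]
tool_pos: [0.5941, -0.1426, 0.1905]
contact_force: [-0.3, 0.2, -0.7]
tool_pos: [0.5941, -0.1426, 0.1902]
contact_force: [-0.1, 0.3, -1.2]
```

```bash
python3 -m creep '[[0,0,0.0004,0],[0,0,0.0004,0]]' | egrep 'pos|contact';  python3 -m creep '[[0,0,0.0004,0],[0,0,0.0004,0]]' | egrep 'pos|contact'
```

```text
tool_pos: [0.5942, -0.1426, 0.1898]
contact_force: [-0.1, -0.5, -0.8]
tool_pos: [0.5942, -0.1426, 0.1898]
contact_force: [-1.6, 0.5, 1.9]
```

```bash
python3 -m creep '[[0,0,0.0004,0],[0,0,0.0004,0]]' | egrep 'pos|contact'
```

```text
tool_pos: [0.5942, -0.1426, 0.1898]
contact_force: [-2.8, 1.7, 5.1]
```

```bash
python3 -m creep '[[0,0,-0.003,0],[-0.03,0,-0.003,0],[-0.06,0,-0.003,0],[-0.0805,0,-0.003,0],[-0.0805,0,0.005,0],[-0.0805,0,0.018,0],[-0.0805,0,0.018,0],[-0.0805,0,0.018,0],[-0.0805,0,0.018,0],[-0.0805,0,0.018,0]]'
python3 - <<'E'
from h import *
s0=manip.read_state();c0=cal("wrist");snap("wrist","w3");s=manip.read_state()
print(s0["tool_pos"],s0["orientation"],s["tool_pos"],s["orientation"])
E
```

```text
time_s: 10.2
tool_pos: [0.5155, -0.1285, 0.1713]
orientation: [180.0, -0.0, -10.2]
contact_force: [-0.8, -0.6, -1.5]
gripper_width: 0.0148
grip_force: 40.0
[ 0.51554169 -0.12848802  0.17132021] [ 1.79989307e+02 -4.84327796e-02 -1.02036540e+01] [ 0.51543041 -0.12847987  0.17134291] [ 1.79987159e+02 -4.61750840e-02 -1.02076404e+01]
```

View pics/w3.png

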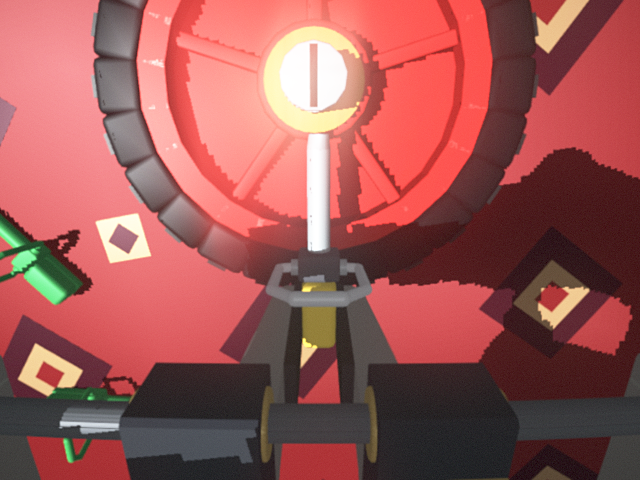

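```bash
cat > m.py <<'E'
from h import *
import sys
def go(f,zf,zs):
  im=cv2.imread(f'pics/{f}.png').astype(float); G=im.min(2)
  s=manip.read_state();p=s["tool_pos"];Rm=R.from_euler('xyz',s["orientation"],degrees=True).as_matrix()
  T=lambda uv,z:((at_z("wrist",[uv],z)-p)@Rm)[0].round(4)
  L=[]
  for r in range(50,104,6):
    w=np.clip(200-G[r,303:326],0,None)
    if w.sum()<200: continue
    c=(w*np.arange(303,326)).sum()/w.sum(); L.append(T([c,r],zf)); print("line",r,round(c,2),L[-1])
  hs=cv2.cvtColor(im.astype(np.uint8),cv2.COLOR_BGR2HSV)
  m=((G>215)).astype(np.uint8);m[:30]=0;m[120:]=0
  n,lab,st,ce=cv2.connectedComponentsWithStats(m);i=1+st[1:,4].argmax();print("face",st[i],ce[i],T([st[i][0]+st[i][2]/2-.5,st[i][1]+st[i][3]/2-.5],zf))
  print([T([st[i][0]-.5,76],zf)[1],T([st[i][0]+st[i][2]-.5,76],zf)[1]])
  for r in range(140,250,12): 
    x=np.nonzero(hs[r,298:342,1]<80)[0]+298
    print("shank",r,x.min(),x.max(),len(x),T([(x.min()+x.max())/2,r],zs))
go("w3",.0991,.0856)
E
python3 m.py
```

```text
line 50 313.11 [ 0.1085 -0.0024  0.0723]
line 56 313.23 [ 0.1065 -0.0024  0.0723]
line 62 313.27 [ 0.1045 -0.0024  0.0723]
line 86 313.39 [ 0.0962 -0.0024  0.0723]
line 92 313.47 [ 0.0941 -0.0023  0.0723]
line 98 313.54 [ 0.092  -0.0023  0.0723]
face [ 279   40   68   72 3264] [312.37867647  75.39031863] [ 0.0998 -0.0027  0.0723]
[np.float64(-0.0151), np.float64(0.0097)]
shank 140 308 328 21 [ 0.076  -0.0007  0.0858]
shank 152 307 329 23 [ 0.0711 -0.0007  0.0858]
shank 164 307 329 23 [ 0.0662 -0.0007  0.0858]
shank 176 307 329 23 [ 0.0611 -0.0007  0.0858]
shank 188 307 329 23 [ 0.056  -0.0007  0.0858]
shank 200 307 329 23 [ 0.0508 -0.0007  0.0858]
shank 212 307 329 23 [ 0.0455 -0.0007  0.0858]
shank 224 307 329 23 [ 0.0402 -0.0007  0.0858]
shank 236 307 329 23 [ 0.0347 -0.0007  0.0858]
shank 248 302 336 35 [ 0.0291 -0.0002  0.0858]
```

```bash
python3 -m creep '[[0,-0.0017,0.0005,0],[0.003,-0.0017,0.0005,0],[0.006,-0.0017,0.0005,0],[0.008,-0.0017,0.0005,0],[0.008,-0.0017,0.0005,0],[0.008,-0.0017,0.0005,0],[0.008,-0.0017,0.0005,0]]'
python3 -m creep '[[0.0005,0,0,0],[0.001,0,0,0],[0.0015,0,0,0],[0.002,0,0,0],[0.002,0,0,0]]' | egrep 'pos|contact'
python3 -m creep '[[0.0005,0,0,0],[0.001,0,0,0],[0.001,0,0,0]]' | egrep 'pos|contact'
```

```text
time_s: 10.95
tool_pos: [0.523, -0.128, 0.1705]
orientation: [180.0, 0.0, -10.2]
contact_force: [-0.3, -0.3, -1.5]
gripper_width: 0.0147
grip_force: 40.0
tool_pos: [0.5251, -0.1284, 0.1705]
contact_force: [0.5, 0.1, -2.2]
tool_pos: [0.5261, -0.1286, 0.1705]
contact_force: [0.2, 0.0, -1.4]
```

```bash
python3 -m creep '[[0.0005,0,-0.0003,0],[0.001,0,-0.0003,0],[0.001,0,-0.0003,0]]' | egrep 'pos|contact'
python3 -m creep '[[0.0005,0,0,0],[0.001,0,0,0],[0.001,0,0,0]]' | egrep 'pos|contact'
```

```text
tool_pos: [0.5271, -0.1288, 0.1708]
contact_force: [-0.8, -0.1, -1.2]
tool_pos: [0.5281, -0.1289, 0.1708]
contact_force: [0.2, -0.2, -1.6]
```

```bash
python3 -m creep '[[0.0005,0,0,0],[0.001,0,0,0],[0.001,0,0,0]]' | egrep 'pos|contact'
```

```text
tool_pos: [0.5291, -0.1291, 0.1708]
contact_force: [0.5, 0.8, -1.5]
```

```bash
python3 -m creep '[[0.0005,0,0,0],[0.001,0,0,0],[0.001,0,0,0]]' | egrep 'pos|contact'
```

```text
tool_pos: [0.5301, -0.1293, 0.1708]
contact_force: [0.1, 0.3, -1.8]
```

```bash
python3 -m creep '[[0.0005,0,0,0],[0.001,0,0,0],[0.0015,0,0,0],[0.002,0,0,0],[0.002,0,0,0]]' | egrep 'pos|contact'
```

```text
tool_pos: [0.532, -0.1296, 0.1708]
contact_force: [0.2, 0.4, -1.2]
```

```bash
python3 -m creep '[[0.0005,0,0,0],[0.001,0,0,0],[0.0015,0,0,0],[0.002,0,0,0],[0.002,0,0,0]]' | egrep 'pos|contact'
```

```text
tool_pos: [0.534, -0.13, 0.1708]
contact_force: [0.2, 0.2, -1.5]
```

```bash
python3 -m creep '[[0.0005,0,0,0],[0.001,0,0,0],[0.0015,0,0,0],[0.002,0,0,0],[0.002,0,0,0]]' | egrep 'pos|contact'
```

```text
tool_pos: [0.536, -0.1304, 0.1708]
contact_force: [0.3, -0.7, -1.0]
```

```bash
python3 -m creep '[[0.0007,0,0,0],[0.0014,0,0,0],[0.0021,0,0,0],[0.0028,0,0,0],[0.0035,0,0,0],[0.0042,0,0,0],[0.005,0,0,0]]' | egrep 'pos|contact'
```

```text
tool_pos: [0.5409, -0.1312, 0.1708]
contact_force: [1.1, 0.6, -1.9]
```

```bash
python3 -m creep '[[0.0007,0,0,0],[0.0014,0,0,0],[0.0021,0,0,0],[0.0028,0,0,0],[0.0035,0,0,0],[0.0042,0,0,0],[0.005,0,0,0]]' | egrep 'pos|contact'
```

```text
tool_pos: [0.5458, -0.1321, 0.1708]
contact_force: [-0.2, 0.0, -1.3]
```

```bash
python3 -m creep '[[0.0007,0,0,0],[0.0014,0,0,0],[0.0021,0,0,0],[0.0028,0,0,0],[0.0035,0,0,0],[0.0042,0,0,0],[0.005,0,0,0]]' | egrep 'pos|contact'
```

```text
tool_pos: [0.5507, -0.133, 0.1708]
contact_force: [-0.1, 0.0, -2.3]
```

```bash
python3 -m creep '[[0.0007,0,0,0],[0.0014,0,0,0],[0.0021,0,0,0],[0.0028,0,0,0],[0.0035,0,0,0],[0.0042,0,0,0],[0.005,0,0,0]]' | egrep 'pos|contact'
```

```text
tool_pos: [0.5557, -0.1339, 0.1708]
contact_force: [-0.1, -0.7, -0.8]
```

```bash
python3 -m creep '[[0.0008,0,0,0],[0.0016,0,0,0],[0.0024,0,0,0],[0.0032,0,0,0],[0.004,0,0,0],[0.0048,0,0,0],[0.0056,0,0,0],[0.0064,0,0,0],[0.0072,0,0,0],[0.008,0,0,0]]' | egrep 'pos|contact'
```

```text
tool_pos: [0.5635, -0.1353, 0.1708]
contact_force: [-0.2, 0.6, -0.9]
```

```bash
python3 -m creep '[[0.0008,0,0,0],[0.0016,0,0,0],[0.0024,0,0,0],[0.0032,0,0,0],[0.004,0,0,0],[0.0048,0,0,0],[0.0056,0,0,0],[0.0064,0,0,0],[0.0072,0,0,0],[0.008,0,0,0]]' | egrep 'pos|contact'
```

```text
tool_pos: [0.5714, -0.1367, 0.1708]
contact_force: [0.1, -0.9, -2.3]
```

```bash
python3 -m creep '[[0.0005,0,0,0],[0.001,0,0,0],[0.001,0,0,0]]' | egrep 'pos|contact'
```

```text
tool_pos: [0.5724, -0.1369, 0.1708]
contact_force: [0.3, -0.3, -2.0]
```

```bash
python3 -m creep '[[0.0005,0,0,0],[0.001,0,0,0],[0.001,0,0,0]]' | egrep 'pos|contact'
```

```text
tool_pos: [0.5734, -0.1371, 0.1708]
contact_force: [-0.0, -0.2, -0.7]
```

```bash
python3 -m creep '[[0.0005,0,0,0],[0.0005,0,0,0]]' | egrep 'pos|contact'
```

```text
tool_pos: [0.5737, -0.1371, 0.1708]
contact_force: [-0.8, 0.7, -0.7]
```

```bash
python3 -m creep '[[0.0005,0,0,0],[0.0005,0,0,0]]' | egrep 'pos|contact'
```

```text
tool_pos: [0.5739, -0.1371, 0.1707]
contact_force: [-2.5, 0.0, -0.2]
```

```bash
python3 -m creep '[[0.0005,0,0,0],[0.0005,0,0,0]]' | egrep 'pos|contact'
```

```text
tool_pos: [0.574, -0.1372, 0.1705]
contact_force: [-5.0, 1.5, 0.7]
```

```bash
python3 -m creep '[[-0.0005,0,0,0],[-0.0005,0,0,0],[-0.0005,0,0,0]]' - 5 | egrep 'pos|contact|grip'
python3 -m creep '[[0,0,0,0],[0,0,0,0],[0,0,0,0],[0,0,0,0],[0,0,0,0]]' 0
python3 - <<'E'
from h import *
snap("wrist","w4")
E
```

```text
tool_pos: [0.574, -0.1371, 0.1704]
contact_force: [-5.1, 0.0, -1.9]
gripper_width: 0.0151
grip_force: 5.0
time_s: 21.25
tool_pos: [0.5745, -0.1373, 0.171]
orientation: [180.0, -0.0, -10.2]
contact_force: [-0.7, -0.3, 0.0]
gripper_width: 0.0458
grip_force: 0.0
```

View pics/w4.png

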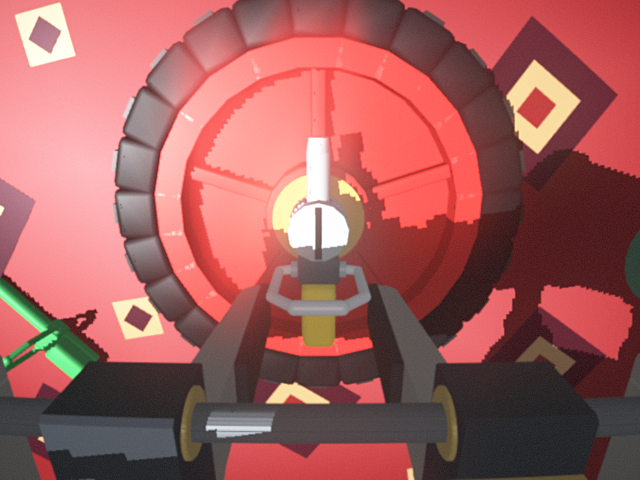

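The picture confirms the pin is through the axle with its loop still upright at (318,285). I'll raise the arm, close the fingers and approach the bow from behind.

```bash
python3 -m creep '[[0,0,-0.01,0],[0,0,-0.025,0],[0,0,-0.0462,0],[-0.003,0,-0.0462,0],[-0.003,0,-0.0462,0]]' | egrep 'pos|contact'
python3 -m creep '[[0,0,0,0],[0,0,0,0],[0,0,0,0],[0,0,0,0],[0,0,0,0],[0,0,0,0],[0,0,0,0]]' -1 20
python3 -m creep '[[0.003,0,0,0],[0.006,0,0,0],[0.009,0,0,0],[0.012,0,0,0],[0.012,0,0,0]]' | egrep 'pos|contact'
```

```text
tool_pos: [0.5715, -0.1368, 0.218]
contact_force: [-0.1, -0.3, 0.7]
time_s: 22.5
tool_pos: [0.5714, -0.1367, 0.217]
orientation: [180.0, 0.0, -10.2]
contact_force: [-0.3, -0.3, 0.9]
gripper_width: 0.0003
grip_force: 0.0
tool_pos: [0.5836, -0.1389, 0.217]
contact_force: [0.0, 0.2, 0.4]
```

```bash
python3 -m creep '[[0.001,0,0,0],[0.002,0,0,0],[0.003,0,0,0],[0.003,0,0,0]]' | egrep 'pos|contact'
```

```text
tool_pos: [0.5862, -0.1394, 0.217]
contact_force: [-0.4, 0.8, 0.4]
```

```bash
python3 -m creep '[[0.0005,0,0,0],[0.001,0,0,0],[0.001,0,0,0]]' | egrep 'pos|contact'
```

```text
tool_pos: [0.5871, -0.1396, 0.217]
contact_force: [-0.4, -0.0, -0.1]
```

```bash
python3 -m creep '[[0.0005,0,0,0],[0.001,0,0,0],[0.001,0,0,0]]' | egrep 'pos|contact'
```

```text
tool_pos: [0.5879, -0.1397, 0.2171]
contact_force: [-2.6, -0.7, 1.7]
```

```bash
python3 -m creep '[[0.0016,0,0.0002,0],[0.0032,0,0.0004,0],[0.0048,0,0.0007,0],[0.0065,0,0.001,0],[0.0065,0,0.001,0]]' | egrep 'pos|contact'
```

```text
tool_pos: [0.5947, -0.1409, 0.2159]
contact_force: [-3.5, 1.5, 2.1]
```

```bash
python3 -m creep '[[0.0016,0,0.0004,0],[0.0032,0,0.0008,0],[0.0048,0,0.0012,0],[0.0066,0,0.0016,0],[0.0066,0,0.0016,0]]' | egrep 'pos|contact'
```

```text
tool_pos: [0.601, -0.142, 0.214]
contact_force: [-3.5, 0.0, 0.9]
```

Forces stay at the expected ~4 N; I'll continue along the arc.

```bash
python3 -m creep '[[0.0016,0,0.0007,0],[0.0032,0,0.0014,0],[0.0048,0,0.0021,0],[0.0062,0,0.0028,0],[0.0062,0,0.0028,0]]' | egrep 'pos|contact'
```

```text
tool_pos: [0.607, -0.1431, 0.2111]
contact_force: [-2.5, 0.7, -1.3]
```

```bash
python3 -m creep '[[0.0012,0,0.0007,0],[0.0024,0,0.0014,0],[0.0036,0,0.0022,0],[0.0046,0,0.0029,0],[0.0046,0,0.0029,0]]' | egrep 'pos|contact'
```

```text
tool_pos: [0.6115, -0.1439, 0.2083]
contact_force: [-3.4, 0.4, -1.6]
```

```bash
python3 -m creep '[[0.0012,0,0.0009,0],[0.0024,0,0.0018,0],[0.0034,0,0.0027,0],[0.0043,0,0.0036,0],[0.0043,0,0.0036,0]]' | egrep 'pos|contact'
```

```text
tool_pos: [0.6156, -0.1446, 0.2046]
contact_force: [-4.2, 1.3, -3.7]
```

```bash
python3 -m creep '[[0.0008,0,0.0009,0],[0.0015,0,0.0018,0],[0.0022,0,0.0028,0],[0.0022,0,0.0028,0]]' | egrep 'pos|contact'
python3 - <<'E'
from h import *
snap("side","s5")
a=cv2.imread('pics/s5.png')[225:345,300:460];cv2.imwrite('pics/c5.png',cv2.resize(a,None,fx=5,fy=5,interpolation=2))
E
```

```text
tool_pos: [0.6179, -0.1451, 0.2019]
contact_force: [-4.2, 1.3, -4.5]
```

View pics/c5.png

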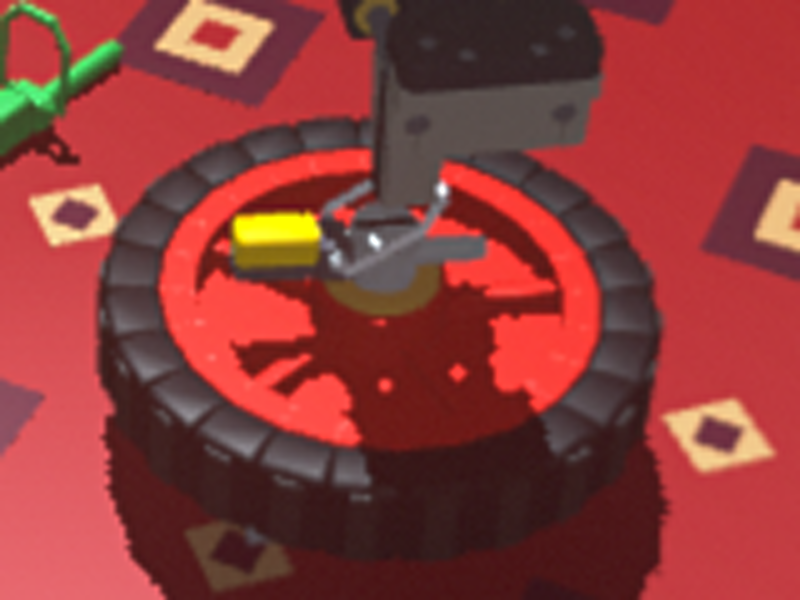

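The crop shows the loop leaning at about 35° in front of the fingers, near its over-centre point. I'll go a little further.

```bash
python3 -m creep '[[0.0007,0,0.0008,0],[0.0014,0,0.0017,0],[0.002,0,0.0025,0],[0.002,0,0.0025,0]]' | egrep 'pos|contact'
python3 - <<'E'
from h import *
snap("side","s6")
a=cv2.imread('pics/s6.png')[225:345,300:460];cv2.imwrite('pics/c6.png',cv2.resize(a,None,fx=5,fy=5,interpolation=2))
E
```

```text
tool_pos: [0.621, -0.1458, 0.2005]
contact_force: [0.8, -0.3, -0.3]
```

View pics/c6.png

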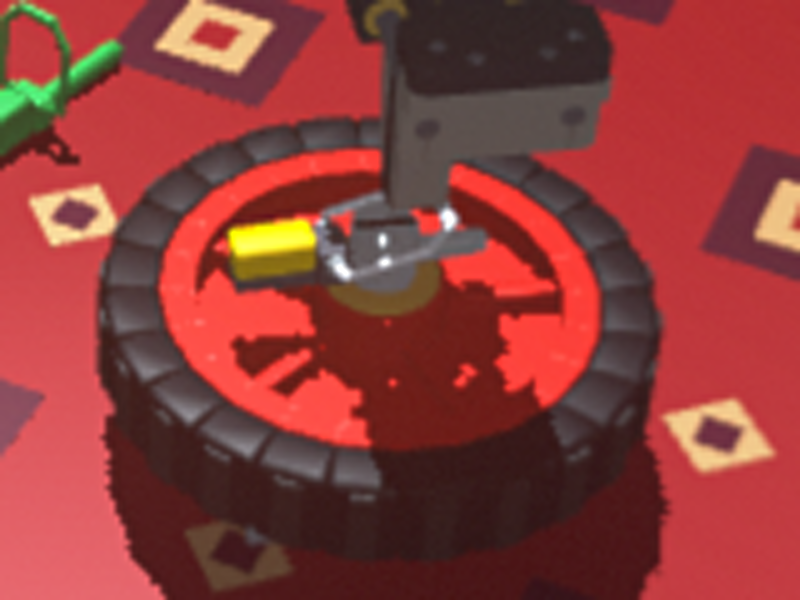

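```bash
python3 -m creep '[[0,0,0,0],[0,0,-0.01,0],[-0.01,0,-0.04,0],[-0.03,0,-0.08,0],[-0.05,0,-0.1,0],[-0.05,0,-0.1,0],[-0.05,0,-0.1,0]]' | egrep 'time|pos|contact'
python3 - <<'E'
from h import *
snap("side","s7");snap("wrist","w7")
a=cv2.imread('pics/s7.png')[235:305,320:420];b=cv2.imread('pics/w7.png')
print(proj("wrist",[.6145,-.143,.09]))
cv2.imwrite('pics/c7.png',np.vstack([cv2.resize(a,(420,294),interpolation=2),cv2.resize(b,(420,306))]))
E
```

```text
time_s: 28.1
tool_pos: [0.5713, -0.1368, 0.3007]
contact_force: [0.8, -0.1, -0.1]
[[317.25548309 174.26690421]]
```

View pics/c7.png

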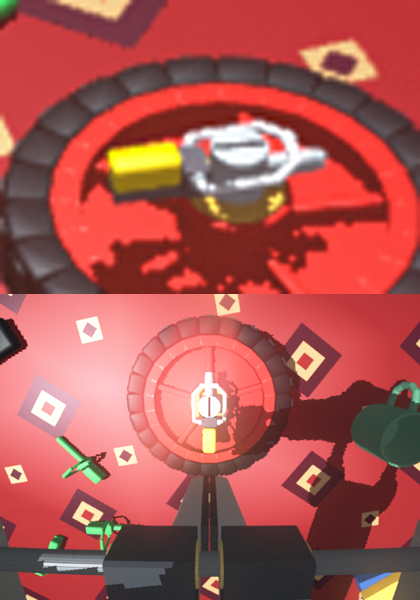

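The loop lies shut round the axle. I'll check numerically that the pin is still home.

```bash
python3 - <<'E'
from h import *
im=cv2.imread('pics/w7.png'); d=np.load('pics/w7.npy')
s=manip.read_state();p=s["tool_pos"];Rm=R.from_euler('xyz',s["orientation"],degrees=True).as_matrix()
a=im[110:260,270:370]; cv2.imwrite('pics/c8.png',cv2.resize(a,(400,600),interpolation=2))
T=lambda uv,z:((at_z("wrist",[uv],z)-p)@Rm)[0].round(4)
print(im[115:145:2,317])
b=im[180:250].astype(int); m=(b[:,:,1]-b[:,:,0]>60)&(b[:,:,2]>120); v,u=np.nonzero(m[:,300:340]);v+=180;u+=300
print("grip",u.min(),u.max(),v.min(),v.max(),T([317,v.max()+.5],.1002),T([317,v.min()-.5],.1002))
print("face depth z",[at_d("wrist",[[q,r]],[d[r,q]])[0].round(4) for q,r in((310,175),(325,175),(318,130),(317,143),(318,220),(318,235))])
E
```

```text
[[153 156 255]
 [154 157 255]
 [152 155 255]
 [161 161 255]
 [255 255 255]
 [255 255 255]
 [255 255 255]
 [255 255 255]
 [255 255 255]
 [255 255 255]
 [255 255 255]
 [255 255 255]
 [255 255 255]
 [254 254 255]
 [255 255 255]]
grip 300 338 180 249 [-0.01   -0.0015  0.1982] [ 0.0422 -0.0014  0.1981]
face depth z [array([ 0.6162, -0.1381,  0.0993]), array([ 0.6143, -0.1485,  0.0991]), array([ 0.6453, -0.1491,  0.0908]), array([ 0.6369, -0.1469,  0.0963]), array([ 0.5826, -0.1378,  0.0979]), array([ 0.5714, -0.1358,  0.0982])]
```

View pics/c8.png

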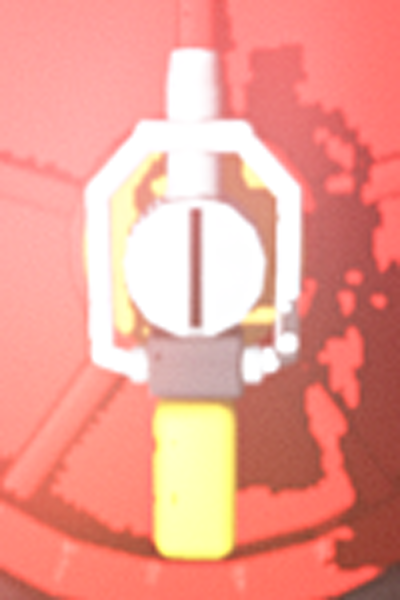

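```bash
python3 - <<'E'
from h import *
s=manip.read_state();p=s["tool_pos"];Rm=R.from_euler('xyz',s["orientation"],degrees=True).as_matrix()
T=lambda uv,z:((at_z("wrist",[uv],z)-p)@Rm)[0].round(4)
f0=T([318,110+198/4-.5],.0991);f1=T([318,110+337/4-.5],.0991);c=(f0+f1)/2
print("face dia",f0-f1,"tip",T([318,110+47/4-.5],.087)-c,"gripend",T([318,110+558/4-.5],.1)-c,"yellow front",T([318,110+402/4-.5],.1)-c)
E
```

```text
face dia [ 0.0246  0.     -0.0001] tip [ 0.0376  -0.0001   0.01205] gripend [-0.0538   0.      -0.00085] yellow front [-0.024    0.      -0.00085]
```

The pin is home: the tip is 37.6 mm past the axle centre, against 37.5 expected. The bow is at its shut height and the gripper is clear, so I'm handing in.

```bash
python3 -c "
from plant import manip
print(manip.close_job())"
```

```text
the job is handed in; nothing more can be done
None
```

The linch pin is fully home through the axle's cross hole and its wire loop has snapped shut round the axle end. The gripper was clear of everything when I handed the job in; no verdict came back.

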